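# Flip the empty bin's marker to reorder

## Task

One of the three steel bins on the workshop bench has run empty: flip the hinged white marker on its front right over its pivot, from the disc side to the cross side, so that the paddle ends lying flat on the left as seen from the robot. It only needs pushing with the fingertips: do not force it, and do not lift or shove the bin. Leave the other two markers and everything else on the bench as they are.

Things in the scene. Friction and masses are not known exactly. Their poses are not given: they have to be found in the camera images.
- bin_empty: The empty one of three like open grey sheet-steel bins, in any order: 130 wide (y) x 140 deep (x), walls 70 high, front wall 90, on a 4 mm foot plate that runs on 50 in front. Loose, about 1.2 kg. A flip marker is mounted in front of its front wall. Origin: on the bench under the centre of the bin (foot left out); x to its rear (away from the robot within 0.2 rad), y to its left seen from the robot.
- empty_pivot (a point): On the pivot axis of the empty bin's marker, midway along the marker; 98 mm above the bench, 98 in front of the bin's origin, 28 in front of its front wall. Axes as the bin's; the pivot axis runs along x. The marker is an L of 6 mm white board, 40 mm wide along the axis: a paddle reaching 72 mm from the axis and, square to it, a thumb tab reaching 50 mm. Both are centred on lines through the axis.
- empty_paddle (a point): Middle of the empty bin's paddle, within its thickness, 42 mm from the pivot axis; it moves with the marker. Its z points out of the disc face (raised disc, 2 mm), its -z out of the cross face (raised diagonal cross, 2 mm), its -y to the paddle's free end.
- empty_tab (a point): Middle of the free end edge of the empty bin's thumb tab, 50 mm from the pivot axis; it moves with the marker. Its z points along the tab away from the axis, its -y to the side where the paddle is.
- empty_marker (a joint): Marker angle, rad. 0: paddle level to the bin's right (-y), disc face up, tab straight up. pi/2: paddle straight up, tab level to the left. pi (end stop): paddle level to the left (+y), cross face up, tab hanging down. Starts at 0 to 0.25. The hinge is stiff (0.04 N m friction; the weight adds up to 0.02) and stays where it is left; about 2 N on tab or paddle turns it.
- dowel_marker (a joint): The same for the like marker on the bin of dowels; starts between 0 and 0.25 and is to stay there.
- bolt_marker (a joint): The same for the like marker on the bin of bolts; starts between 0 and 0.25 and is to stay there.
- bin_dowel: Like bin, heavier, filled with wooden dowels; the same origin and axes, with its own marker at the same place.
- bin_bolt: Like bin, heavier, filled with steel bolts; the same origin and axes, with its own marker at the same place.
- tin: Bystander: small metal tin, 40 across, 65 high, loose, between two bins. Origin under its centre.
- jar: Bystander: small glass jar, 40 across, 60 high, loose, between two bins. Origin under its centre.
- hammer: Bystander: hammer lying loose behind the bins. Origin near its middle.
- screwdriver: Bystander: screwdriver lying loose in front of the bins. Origin near its middle.
- offcut: Bystander: wood offcut 110 x 45 x 25 high, loose, in front of the bins. Origin under its centre.
- glue: Bystander: white glue bottle, 56 across, 150 high, loose, behind the bins. Origin under its centre.
- tape: Bystander: tape measure 65 x 35 x 60 high, loose, behind the bins. Origin under its centre.

How it is judged:
At the end, for the whole second after the job is handed in: The empty bin's marker is turned over to within 0.19 rad (11 degrees) of its end stop at pi and at rest, the other two markers are below 0.5 rad, all three bins stand upright within 30 mm of where they began, and the bystanders are within 30 mm of where they began (value of joint empty_marker above 2.95 rad and velocity of joint empty_marker between -0.1 and 0.1 rad/s and value of joint each of dowel_marker, bolt_marker below 0.5 rad and distance of each of bin_empty, bin_dowel, bin_bolt, tin, jar, hammer, screwdriver, offcut, glue, tape from where it was at the start of the episode below 0.03 m and angle between each of bin_empty, bin_dowel, bin_bolt's own z axis and vertical below 0.1 rad); the robot touches nothing.
It fails at once if another bin's marker is turned (past 0.5 rad) (value of joint any of dowel_marker, bolt_marker above 0.5 rad).
It fails at once if a bin is lifted by 15 mm, tipped by 0.15 rad or shoved by more than 30 mm (height (world z) of any of bin_empty, bin_dowel, bin_bolt above 0.015 m or angle between any of bin_empty, bin_dowel, bin_bolt's own z axis and vertical above 0.15 rad or distance of any of bin_empty, bin_dowel, bin_bolt from where it was at the start of the episode above 0.03 m).
It fails at once if the empty bin or its marker is forced or squeezed hard (fingers press on it with more than 60 N) (contact force between the fingers and bin_empty above 60 N).
It fails at once if a bystander is lifted or moved by more than 30 mm (distance of any of tin, jar, hammer, screwdriver, offcut, glue, tape from where it was at the start of the episode above 0.03 m).
It also fails if it takes over 48 s, if anything falls off the work surface, if the arm or the gripper's body presses on something with over 40 N, if the wrist force passes 120 N, or if a joint passes its speed limit or range.

## Robot

A 6-joint arm with a two-finger parallel gripper is mounted at the origin on the work surface. World frame = base frame: x ahead of the robot, y to its left, z up, the work surface at z = 0. Lengths are in m, angles in rad, forces in N, time in s.
With the tool pointing down it reaches from about 0.35 to 0.975 m from the base axis. Payload 17.4 kg.
Tool frame: the origin (TCP) lies between the finger pads; the fingertips stand manip.tips_ahead ahead of it and the grasp point (between the pads) lies 6 mm ahead of it (manip.tips_ahead is the distance from the TCP to the fingertips, in m); z points along the fingers, y is the direction in which the jaws open and shut (so a half turn about z gives the same grasp; the last joint's range is limited). The gripper opens to 85 mm and grips with 20 to 120 N. Pads are 22 mm wide; open, the fingers measure 114 mm over their backs; the gripper's body (76 mm by 85 mm) begins 54 mm behind the grasp point. The pads swing forward as they close: fully open they stand 13 mm farther back than shut.
Start: joints at [1.294, 0.116, 1.442, -0, 1.584, -0.038], TCP at [0.16, 0.656, 0.256] pointing down, gripper open.
Joint ranges: [-2.83, 2.83], [-0.83, 2.19], [0.07, 2.5], [-1.14, 4.28], [0.01, 3], [-2.97, 2.97]. Speed limits (rad/s): [1.89, 1.89, 2.22, 3.14, 3.14, 3.14].

## Interface

Orientations are given as a unit quaternion [x, y, z, w].
In Python, from plant import manip, viewer gives the robot as it stands. The module is installed in compiled form; this text tells all that it offers.
- The arm moves only by the shell command python3 -m pendant 'ROWS' [FORCE]. ROWS is text: rows parted by semicolons, each of 7 numbers parted by spaces: the shift along the tool's x, y, z in cm, then the turn, a rotation vector about the tool's x, y, z in degrees, then the gripper command: -1 is shut, 1 is fully open, values between are in proportion. In form: dx dy dz ax ay az hand; .... A call has 1 to 20 rows; each row is the pose to reach, as a shift and turn from the pose commanded when the call began, along the tool's axes at that moment; what a row does not reach only later rows make up. A row lasts 1/8 s, in which the tool goes at most 62.5 mm and 10.7 degrees, less where a joint would pass 70% of its speed; a pose out of reach is approached as far as the arm can. A call with a gripper value outside its range is refused whole. The fingers move at their own pace and stop on an object; FORCE is the grip in N (left out, the last holds). Time passes only in rows, so rows that repeat a pose let the fingers close. It gives the time, the measured TCP pose, the force and the opening at its end, in the units of the state.
- manip.sense(): the state, without advancing time (a new reading comes with each control period).
- viewer.camera(name): name is "side" or "top"; returns a dict with "pixels" (480x640x3 uint8, red, green, blue), "depth" (480x640 float32, m along the optical axis (not along the pixel's ray), 0 where there is no reading), "fx", "fy", "cx", "cy" (pixels), "extrinsics" (4x4, takes a point from world to camera coordinates). Camera axes: x right, y up, looking along -z (the intrinsics and any distortion apply to the point x, -y, -z); pixel columns grow to the right and rows downward; lengths in m; the calibration is good to about 2 mm. A picture is of the moment at which its call begins.
- manip.finish_job(): hands the job in, once; it reports no verdict.
The state is a dict: "clock": time; "joint_positions": joint angles; "dq": joint speeds; "joint_efforts": joint torques, N m; "eef_pos": TCP position; "eef_rot": TCP orientation; "force": force on the tool from outside, world axes, zero at the start; "torque": the same for the moment, N m; "grip_width": finger opening in m.
Only numpy, scipy, OpenCV 4.12 (cv2) and the standard library are available. Lean on these libraries where they do the work, as an engineer would, in place of code of your own. Each camera call takes 0.05 s, during which the arm holds its last target. There are 200 camera calls.

## Working session

There is one attempt and no reset: what is moved stays moved. The work goes in short steps, Python scripts to look and compute and a shell command to move; the robot and the scene stay as the last step left them, time stands still between calls to the robot, and variables do not carry over. Pictures are saved under pics/ and viewed, about 8 in all and at most 12, crops included, and the job is handed in when it is done.

```bash
mkdir -p pics; cat > h.py <<'E'
import numpy as np,cv2
from plant import manip,viewer
def snap(n,f):
    c=viewer.camera(n); cv2.imwrite(f'pics/{f}.png',c['pixels'][:,:,::-1]); np.savez(f'pics/{f}.npz',**c); return c
def world(c):
    d=c['depth']; v,u=np.mgrid[:480,:640]
    p=np.stack([(u-c['cx'])/c['fx']*d,-(v-c['cy'])/c['fy']*d,-d,np.ones_like(d)],-1)
    return (p@np.linalg.inv(c['extrinsics']).T)[...,:3]
E
python3 - <<'E'
from h import *
snap('top','t0'); snap('side','s0')
s=manip.sense(); print(s, manip.tips_ahead)
E
```

```text
{'clock': 0.1, 'joint_positions': array([ 1.29419855e+00,  1.16415969e-01,  1.44219577e+00,  1.84419682e-05,
        1.58399049e+00, -3.78080070e-02]), 'dq': array([ 0.00149039, -0.00411222, -0.00127513,  0.00040201,  0.00075737,
        0.00068451]), 'joint_efforts': array([ 2.59614433e-03, -7.33665776e+01, -6.33780813e+01,  2.24004827e-05,
        4.99015645e-03,  1.99553654e-05]), 'eef_pos': array([0.15962557, 0.65570623, 0.25565253]), 'eef_rot': array([ 1.19111289e-01,  9.92880781e-01, -4.97116256e-04, -8.81336472e-05]), 'force': array([0.3241573 , 0.36385977, 0.54031003]), 'torque': array([-0.01275076, -0.0287689 ,  0.02318877]), 'grip_width': 0.0855346493557635} 0.025
```

View pics/t0.png

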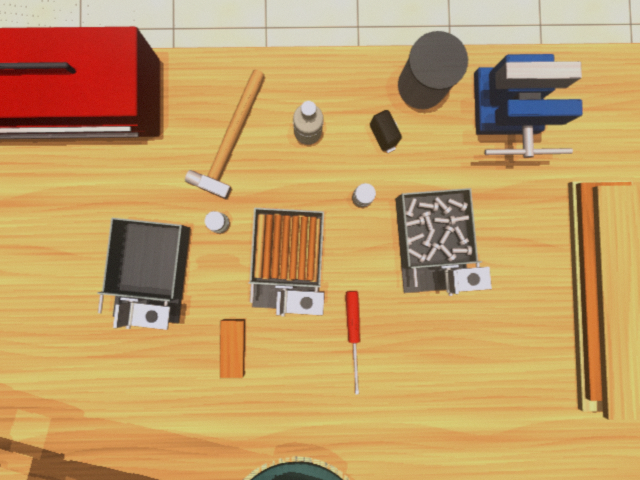

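View pics/s0.png

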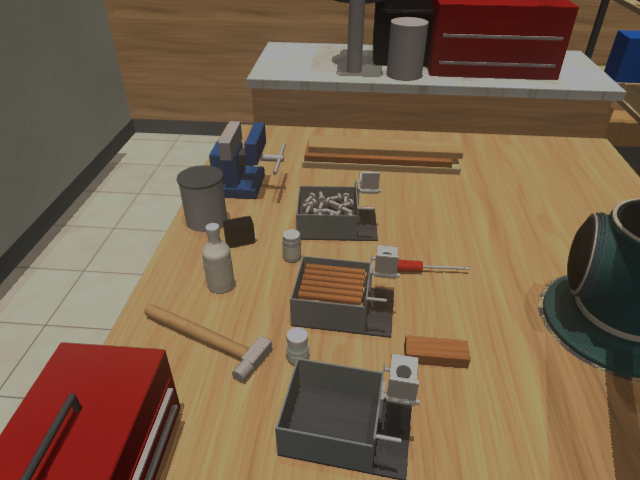

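The top view shows the empty bin at the left: interior near (147,260), marker paddle and disc near (150,316). The tin is beside it at (216,222) and the offcut at (231,348). In the side view its paddle is at (403,380), with a stop rod at (385,440). Next I'll measure the geometry.

```bash
python3 - <<'E'
from h import *
for f,box in (('t0',(90,200,205,345)),('s0',(270,420,340,475))):
    c=dict(np.load(f'pics/{f}.npz')); W=world(c); u0,u1,v0,v1=box
    M=np.zeros((480,640),bool); M[v0:v1,u0:u1]=1
    hsv=cv2.cvtColor(c['pixels'],cv2.COLOR_RGB2HSV)
    M&=c['depth']>0
    z=W[...,2]
    print(f,'z hist',np.histogram(z[M],np.arange(-.01,.17,.01)))
    white=M&(hsv[...,1]<40)&(hsv[...,2]>140)
    # gray wall tops (sides/back at 70)
    for n,m in (('whitehi',white&(z>.085)),('rim70',M&(abs(z-.070)<.003)&(hsv[...,1]<60)),('rim90',M&(abs(z-.092)<.006)&~white)):
        m=m; P=W[m]
        if len(P)<5: continue
        r=cv2.minAreaRect((P[:,:2]*1000).astype(np.float32))
        print(n,len(P),'min',P.min(0).round(3),'max',P.max(0).round(3),'rect',r, cv2.boxPoints(r).round(0).tolist())
    # paddle plane
    P=W[white&(z>.09)]
    m2=white&(z>.09)
    ys=P[:,1]; 
    for a,b in zip(*(lambda e:(e[:-1],e[1:]))(np.arange(ys.min(),ys.max()+.005,.008))):
        q=P[(ys>=a)&(ys<b)]
        if len(q): print(round(a,3),len(q),'x',q[:,0].min().round(3),q[:,0].max().round(3),'z med/max',np.median(q[:,2]).round(3),q[:,2].max().round(3))
t=cv2.resize(cv2.imread('pics/t0.png')[200:345,85:205],None,fx=4,fy=4,interpolation=2)
s=cv2.resize(cv2.imread('pics/s0.png')[335:480,270:430],None,fx=2.6,fy=4,interpolation=2)
s=cv2.resize(s,(320,580)) if 0 else cv2.resize(cv2.imread('pics/s0.png')[335:480,340:420],None,fx=4,fy=4,interpolation=2)
cv2.imwrite('pics/c0.png',np.hstack([t,s]))
E
```

```text
t0 z hist (array([3061, 8533,  266,  263,  283,  282,  319,  419,  286,  166,  123,
        930,  137,   72,   58,  132,    5]), array([-0.01,  0.  ,  0.01,  0.02,  0.03,  0.04,  0.05,  0.06,  0.07,
        0.08,  0.09,  0.1 ,  0.11,  0.12,  0.13,  0.14,  0.15,  0.16]))
whitehi 998 min [0.412 0.214 0.086] max [0.475 0.346 0.152] rect ((440.641845703125, 280.5614929199219), (131.52854919433594, 54.56587600708008), 83.0091552734375) [[406.0, 219.0], [460.0, 212.0], [476.0, 343.0], [422.0, 349.0]]
rim70 426 min [0.46  0.202 0.067] max [0.611 0.347 0.073] rect ((533.7940673828125, 274.5697021484375), (131.10533142089844, 142.5911865234375), 83.00443267822266) [[455.0, 218.0], [597.0, 201.0], [613.0, 331.0], [471.0, 348.0]]
rim90 136 min [0.44  0.218 0.086] max [0.476 0.347 0.097] rect ((456.5271301269531, 282.8294677734375), (128.66819763183594, 35.6984977722168), 88.33788299560547) [[437.0, 219.0], [473.0, 218.0], [476.0, 347.0], [441.0, 348.0]]
0.214 77 x 0.412 0.46 z med/max 0.109 0.114
0.222 107 x 0.412 0.462 z med/max 0.108 0.112
0.23 102 x 0.412 0.462 z med/max 0.108 0.111
0.238 55
[... 1310 characters left out ...]
.415 0.22  0.086] max [0.478 0.349 0.098] rect ((442.5365295410156, 287.6602783203125), (130.49070739746094, 56.05838394165039), 83.08890533447266) [[407.0, 226.0], [463.0, 220.0], [478.0, 349.0], [423.0, 356.0]]
0.215 75 x 0.412 0.45 z med/max 0.108 0.11
0.223 119 x 0.413 0.452 z med/max 0.107 0.11
0.231 97 x 0.414 0.452 z med/max 0.107 0.109
0.239 59 x 0.415 0.454 z med/max 0.105 0.109
0.247 61 x 0.416 0.454 z med/max 0.105 0.106
0.255 12 x 0.416 0.428 z med/max 0.104 0.106
0.263 2 x 0.463 0.465 z med/max 0.107 0.109
0.271 10 x 0.463 0.466 z med/max 0.11 0.11
0.279 18 x 0.46 0.466 z med/max 0.108 0.11
0.287 109 x 0.414 0.468 z med/max 0.146 0.149
0.295 33 x 0.421 0.468 z med/max 0.147 0.15
```

View pics/c0.png

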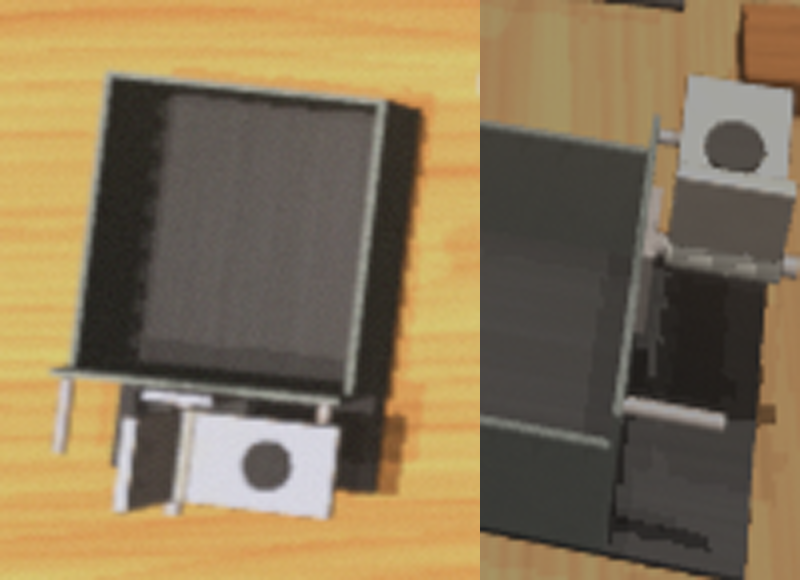

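The bin's yaw is about -6.9°, its centre (0.5345, 0.275), its pivot (0.437, 0.287, 0.098), and the marker starts at about 0.1 rad. I'll shut the fingers and move above the L's inner corner, with the tool y axis along the bin's y.

```bash
python3 -m pendant '0 0 0 0 0 0 -1; -36 -31.3 0 0 0 -6.9 -1; -36 -31.3 0 0 0 -6.9 -1; -36 -31.3 0 0 0 -6.9 -1; -36 -31.3 0 0 0 -6.9 -1; -36 -31.3 0 0 0 -6.9 -1; -36 -31.3 0 0 0 -6.9 -1; -36 -31.3 0 0 0 -6.9 -1; -36 -31.3 0 0 0 -6.9 -1; -36 -31.3 0 0 0 -6.9 -1; -36 -31.3 0 0 0 -6.9 -1; -36 -31.3 0 0 0 -6.9 -1; -36 -31.3 0 0 0 -6.9 -1; -36 -31.3 0 0 0 -6.9 -1; -36 -31.3 0 0 0 -6.9 -1' 20
cat >> h.py <<'E'
from scipy.spatial.transform import Rotation as R
P=np.array([.4372,.2867,.098]); a=np.radians(-6.9)
B=np.array([[np.cos(a),-np.sin(a),0],[np.sin(a),np.cos(a),0],[0,0,1]])
def st():
    s=manip.sense(); r=R.from_quat(s['eef_rot']).as_matrix()
    tip=s['eef_pos']+r[:,2]*manip.tips_ahead
    print('t',s['clock'],'tip in pivot frame mm',(B.T@(tip-P)*1000).round(1),'F bin',(B.T@s['force']).round(1),'tool axes in bin',(B.T@r).round(3).tolist(),s['grip_width'])
E
python3 -c "
from h import *
st()"
```

```text
clock: 1.98
eef_pos: [0.4353, 0.2668, 0.2563]
eef_rot: [0.059, 0.998, -0.0, -0.0]
force: [-0.3, -0.5, -0.9]
grip_width: 0.0002
t 1.975 tip in pivot frame mm [  0.5 -20.  133.3] F bin [-0.2 -0.5 -0.9] tool axes in bin [[-1.0, -0.002, -0.0], [-0.002, 1.0, -0.0], [0.0, -0.0, -1.0]] 0.00022856792108990535
```

```bash
python3 -m pendant '0 0 4 0 0 0 -1; 0 0 8 0 0 0 -1; 0 0 10.3 0 0 0 -1; 0 0 10.3 0 0 0 -1; 0 0 10.3 0 0 0 -1'
python3 - <<'E'
from h import *
st()
a=snap('top','t1')['pixels'];b=snap('side','s1')['pixels']
f=lambda i:cv2.resize(i,(400,440),interpolation=2)
cv2.imwrite('pics/c1.png',np.hstack([f(a[230:350,80:190]),f(b[300:465,330:480])])[:,:,::-1])
E
```

```text
clock: 2.6
eef_pos: [0.4358, 0.2668, 0.1546]
eef_rot: [0.059, 0.998, 0.0, 0.001]
force: [-0.6, 0.3, 0.1]
grip_width: -0.0
t 2.6 tip in pivot frame mm [  1.  -19.9  31.6] F bin [-0.7  0.2  0.1] tool axes in bin [[-1.0, -0.002, 0.001], [-0.002, 1.0, 0.001], [-0.001, 0.001, -1.0]] -5.127560321840408e-07
```

View pics/c1.png

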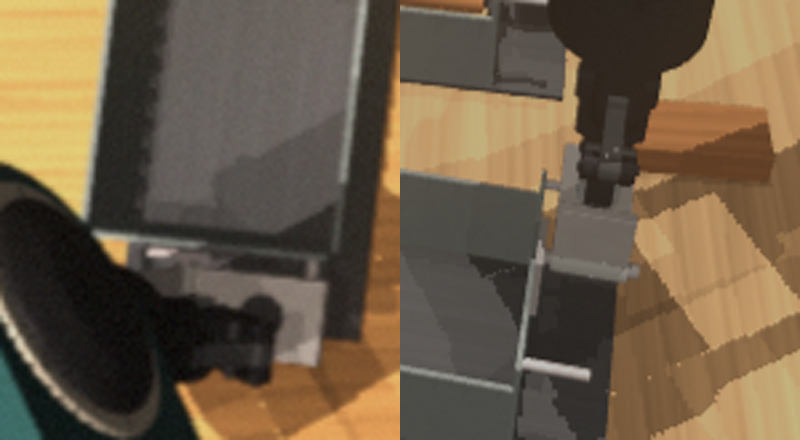

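The side crop shows the shut fingertips at (598,195), inside the L and just right of the tab (590,240). Now I'll push the tab left gently.

```bash
python3 -m pendant '0 0.5 0 0 0 0 -1; 0 1 0 0 0 0 -1; 0 1.5 0 0 0 0 -1; 0 2 0 0 0 0 -1; 0 2.5 0 0 0 0 -1; 0 3 0 0 0 0 -1; 0 3.5 0.2 0 0 0 -1; 0 3.9 0.5 0 0 0 -1; 0 4.3 0.8 0 0 0 -1; 0 4.5 1 0 0 0 -1; 0 4.5 1 0 0 0 -1'
python3 - <<'E'
from h import *
st()
b=snap('side','s2');W=world(b)[300:440,370:450];p=b['pixels'][300:440,370:450]
cv2.imwrite('pics/c2.png',cv2.resize(b['pixels'][300:465,330:480],(600,600))[:,:,::-1])
E
```

```text
clock: 4.08
eef_pos: [0.4407, 0.3114, 0.1431]
eef_rot: [0.059, 0.998, 0.0, -0.0]
force: [0.4, 0.2, 0.2]
grip_width: -0.0003
t 4.075 tip in pivot frame mm [ 0.5 24.9 20.1] F bin [0.4 0.3 0.2] tool axes in bin [[-1.0, -0.002, -0.0], [-0.002, 1.0, 0.0], [0.0, 0.0, -1.0]] -0.00030791942394815114
```

View pics/c2.png

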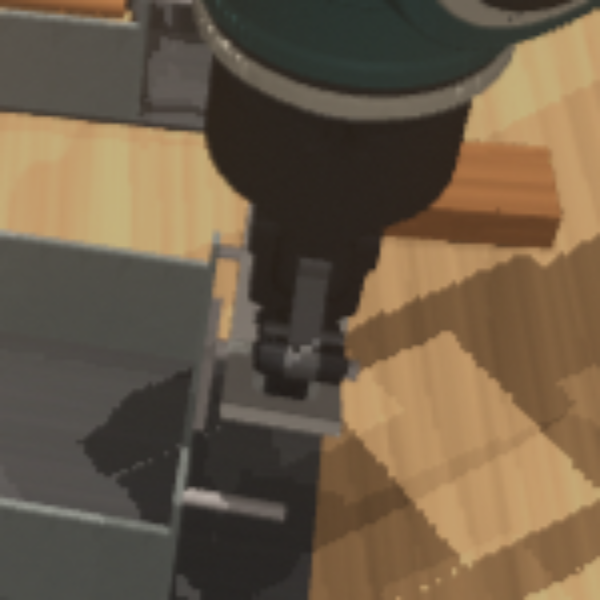

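The tab is now turned well over: its edge is at (280,418) and the paddle stands up behind the finger, so the angle is about 60°. Next I'll lift, pass over the paddle to its right side, and come down.

```bash
python3 -m pendant '0 0 -4 0 0 0 -1; 0 0 -8 0 0 0 -1; 0 0 -8 0 0 0 -1; 0 -5 -8 0 0 0 -1; 0 -10 -8 0 0 0 -1; 0 -10 -8 0 0 0 -1; 0 -10 -5 0 0 0 -1; 0 -10 -2 0 0 0 -1; 0 -10 -2 0 0 0 -1'
python3 - <<'E'
from h import *
st()
b=snap('side','s3')
cv2.imwrite('pics/c3.png',cv2.resize(b['pixels'][300:465,330:480],(500,500))[:,:,::-1])
E
```

```text
clock: 5.25
eef_pos: [0.428, 0.212, 0.1609]
eef_rot: [0.059, 0.998, -0.001, -0.002]
force: [0.4, -0.6, 0.2]
grip_width: -0.0001
t 5.25 tip in pivot frame mm [ -0.3 -75.3  37.9] F bin [ 0.5 -0.6  0.2] tool axes in bin [[-1.0, -0.002, -0.004], [-0.002, 1.0, -0.002], [0.004, -0.002, -1.0]] -8.92729500526175e-05
```

View pics/c3.png

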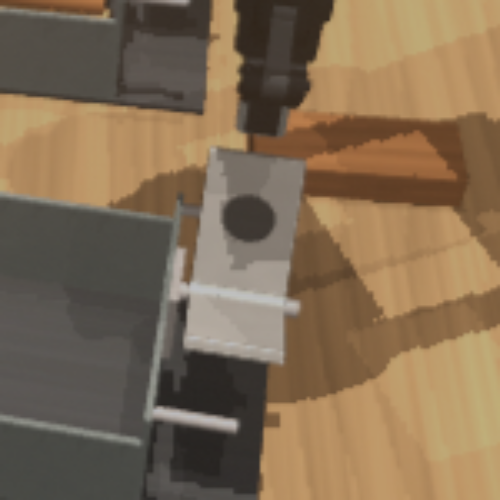

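The paddle leans right at about 60°, its free end at (255,152), and the finger is clear on its right. Now I'll push it left over the top and follow the arc down.

```bash
python3 -m pendant '0 2 0 0 0 0 -1; 0 3.2 0 0 0 0 -1; 0 4 0 0 0 0 -1; 0 4.8 0 0 0 0 -1; 0 5.6 0 0 0 0 -1; 0 6.4 0 0 0 0 -1; 0 7.2 0 0 0 0 -1; 0 8 0 0 0 0 -1; 0 8.9 0 0 0 0 -1; 0 9.7 0.2 0 0 0 -1; 0 10.2 0.6 0 0 0 -1; 0 10.7 1.1 0 0 0 -1; 0 11.1 1.6 0 0 0 -1; 0 11.4 2 0 0 0 -1; 0 11.7 2.4 0 0 0 -1; 0 12 2.7 0 0 0 -1; 0 12 3 0 0 0 -1; 0 12 3 0 0 0 -1'
python3 -c "
from h import *
st()"
```

```text
clock: 7.55
eef_pos: [0.443, 0.3311, 0.1331]
eef_rot: [0.059, 0.998, -0.0, -0.0]
force: [0.3, 0.3, 0.5]
grip_width: -0.0001
t 7.55 tip in pivot frame mm [ 0.4 44.8 10.1] F bin [0.2 0.4 0.5] tool axes in bin [[-1.0, -0.002, -0.0], [-0.002, 1.0, -0.0], [0.0, -0.0, -1.0]] -0.0001391038872834936
```

Next I'll ease down a few millimetres, then lift off and look.

```bash
python3 -m pendant '0 0 0.1 0 0 0 -1; 0 0 0.2 0 0 0 -1; 0 0 0.3 0 0 0 -1; 0 0 0.4 0 0 0 -1; 0 0 0.4 0 0 0 -1'; python3 -m pendant '0 0 -4 0 0 0 -1; 0 0 -10 0 0 0 -1; 0 0 -14 0 0 0 -1; -8 14 -14 0 0 0 -1; 8 25 -14 0 0 0 -1; 8 25 -14 0 0 0 -1;  8 25 -14 0 0 0 -1; 8 25 -14 0 0 0 -1; 8 25 -14 0 0 0 -1; 8 25 -14 0 0 0 -1; 8 25 -14 0 0 0 -1'
python3 - <<'E'
from h import *
st()
t=snap('top','t4'); s=snap('side','s4')
for f in 's4','t4':
    c=dict(np.load(f'pics/{f}.npz')); hsv=cv2.cvtColor(c['pixels'],cv2.COLOR_RGB2HSV)
    W=(world(c)-P)@B*1000
    m=(abs(W[...,0])<18)&(W[...,1]>10)&(W[...,1]<85)&(W[...,2]>-12)&(W[...,2]<60)
    q=W[m]
    if len(q)>20: print(f,len(q),'fit slope,off',np.polyfit(q[:,1],q[:,2],1).round(3),'ymax',q[:,1].max().round(1))
for a,b in(('t0','t4'),('s0','s4')):
    A,D=[cv2.imread(f'pics/{k}.png').astype(int) for k in(a,b)]
    print(a,(abs(A-D).max(2)>60).sum())
cv2.imwrite('pics/c4.png',np.hstack([cv2.resize(t['pixels'][40:420],(400,300)),cv2.resize(s['pixels'][200:480,250:500],(340,300))])[:,:,::-1])
E
```

```text
clock: 8.18
eef_pos: [0.443, 0.3311, 0.1292]
eef_rot: [0.059, 0.998, -0.0, -0.0]
force: [0.8, -0.0, 0.0]
grip_width: -0.0001
clock: 9.55
eef_pos: [0.3938, 0.588, 0.2695]
eef_rot: [0.06, 0.998, 0.0, 0.0]
force: [-0.4, -0.2, -1.8]
grip_width: 0.0001
t 9.55 tip in pivot frame mm [-79.3 293.9 146.5] F bin [-0.3 -0.2 -1.8] tool axes in bin [[-1.0, -0.001, 0.0], [-0.001, 1.0, 0.0], [-0.0, 0.0, -1.0]] 8.50122794010841e-05
s4 1097 fit slope,off [0.044 3.301] ymax 73.3
t4 735 fit slope,off [0.063 3.613] ymax 72.1
t0 17090
s0 41100
```

View pics/c4.png

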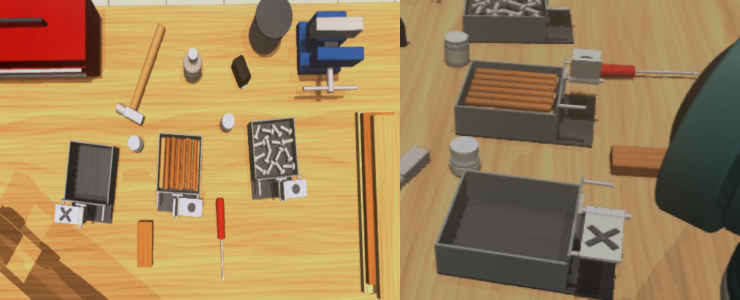

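The cross face is up and the paddle lies on the left, at (68,214) in the top half. The fitted slope leaves about 0.05 rad to the end stop. Last, I'll check whether the bin has moved, then hand in.

```bash
python3 - <<'E'
from h import *
for f in 't0','t4':
    c=dict(np.load(f'pics/{f}.npz'));W=world(c);hsv=cv2.cvtColor(c['pixels'],cv2.COLOR_RGB2HSV)
    M=np.zeros((480,640),bool);M[205:345,90:200]=1
    q=W[M&(abs(W[...,2]-.07)<.003)&(hsv[...,1]<60)&(W[...,0]>.46)]
    print(f,cv2.minAreaRect((q[:,:2]*1000).astype(np.float32)))
A,D=[cv2.imread(f'pics/{k}.png').astype(np.float32).mean(2) for k in('t0','t4')]
for n,(u0,u1,v0,v1) in dict(dowel=(240,335,200,325),bolt=(390,500,180,300),tin=(200,232,205,240),jar=(348,380,180,212),offcut=(212,250,312,385),sd=(340,366,285,398)).items():
    print(n,np.round(cv2.phaseCorrelate(A[v0:v1,u0:u1].copy(),D[v0:v1,u0:u1].copy()),2).tolist() if 0 else cv2.phaseCorrelate(A[v0:v1,u0:u1].copy(),D[v0:v1,u0:u1].copy()))
print(manip.finish_job())
E
```

```text
t0 ((533.7940673828125, 274.5697021484375), (131.10533142089844, 142.5911865234375), 83.00443267822266)
t4 ((536.5186157226562, 274.28900146484375), (131.6505584716797, 137.03697204589844), 82.98487091064453)
dowel ((-0.015535627506110927, 0.5216614501796641), 0.9628550326029459)
bolt ((-0.0023092724851636603, 0.027443001140376566), 0.9637512832217746)
tin ((-0.04423775048899259, -0.011130467208825934), 0.9425953639050325)
jar ((-0.046659208568929245, -0.14824578253079324), 0.9589633028954268)
offcut ((-0.03245752545754854, 0.4863612297784172), 0.9276997157732646)
sd ((0.49270916022397593, -0.049421713944418855), 1.0328372981813219)
the job is handed in; nothing more can be done
None
```

The empty bin (the leftmost one) now has its marker flipped to the cross side, and I've handed the job in. I pushed the tab to the left with the shut fingertips. I then crossed over the paddle, pushed it past the top from its right side and eased it down on the left. The robot stopped clear of everything, at about 9.5 s on its clock.

Last checks:
- **Marker:** the cross faces up with the paddle on the left. The two cameras put it about 0.04 and 0.06 rad short of the end stop; the limit is 0.19.
- **Empty bin:** it moved less than about 3 mm, and its angle did not change. That shift is probably measurement noise, because the rim was partly sampled differently in the two pictures.
- **Other bins and bystanders:** the other two bins with their markers, the tin, jar, offcut and screwdriver shifted by about half a pixel at most. I checked the hammer, glue and tape only by eye; they looked unmoved.
- **Forces:** the wrist force stayed below 2 N each time I read it, which was only at the end of moves.

No check failed or disagreed.

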